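Ready the bench centres' sprung tailstock for oiling and hold it drawn

TASK

We are oiling the tailstock of the bench centres: the front bush is done, so press the lid of the front oil cup (the one next to the centre point) shut, and flick the lid of the rear oil cup (the one next to the T-handle) wide open. Then draw the sprung tailstock slide out by its T-handle until its pointer stands over the red index clip on the scale, and keep holding it there, standing still, for a colleague to oil the rear bush: you finish while holding the handle against the spring. Leave the two idler wheels and the spacer ring round the stand where they lie.

Things in the scene. Friction and masses are not known exactly. Their poses are not given: they have to be found in the camera images.
- stand: grey bench centres fixed to the bench, bed 92 x 251 mm, y -163 to +88 mm. Origin on the bench under the line of centres. Own y axis: the line of centres, +y from the headstock (right barrel, y -152 to -82 mm) to the tailstock (left barrel, y -3 to +84 mm) and on to its pull handle; x points away from the robot, z up. Barrels 47 mm in diameter, tops 94 mm above the bench
- front_cup (a point): middle of the rim of the tailstock's front brass oil cup, 112 mm above the bench; cup 25 mm in diameter, standing on the barrel at stand x = 0, y = +12 mm, next to the centre point. Take care on the way: a grey control box with a sloping panel stands fixed on the bench close to the robot's left, about x 0.17, y 0.33 m; an arm whose shoulder sits to its left can strike it when it swings right
- rear_cup (a point): middle of the rim of the tailstock's rear oil cup, the same size and height, at stand x = 0, y = +68 mm, next to the T-handle
- front_lid (a joint): angle of the brass flip lid on the front cup: 0 shut, 1.57 straight up, at most 1.9 (leaning back, away from the robot). Open at the start; a light friction hinge (0.012 N m) keeps it where it is left. Lid: disc 27 mm across, 3 mm thick, with an upturned thumb tab at its front, 12 mm wide along the hinge, 3 mm thick, rising 9 mm above the disc, its front face 36 mm from the hinge pin
- front_lid_hinge (a point): middle of the hinge pin of the front lid: 113 mm above the bench, 15.5 mm behind (stand +x) the cup's centre; the pin runs along the stand's y
- front_lid_tab (a point): top of the thumb tab of the front lid; moves with the lid (shut: 34.5 mm in front of the pin, towards stand -x, and 12.5 mm above it)
- rear_lid (a joint): angle of the same kind of lid on the rear cup: 0 shut, 1.57 straight up, at most 1.9. Shut or slightly ajar at the start; friction keeps it where it is left
- rear_lid_hinge (a point): middle of the hinge pin of the rear lid (as for the front one)
- rear_lid_tab (a point): top of the thumb tab of the rear lid; moves with the lid. The lid opens by lifting the tab round the pin, as when pinched by its sides (a level push on the tab binds)
- quill (a joint): draw of the sprung tailstock slide (quill, pull rod and T-handle in one) in m: 0 home, grows as the handle is pulled away from the tailstock along the stand's +y, at most 0.050. A spring pulls it home: about 4.5 N at home, 10 N at 36 mm
- handle (a point): middle of the dark T-handle on the outer end of the pull rod, where the rod's axis meets the upright bar, 70 mm above the bench. Bar 14 mm in diameter (16 mm over its black sleeves), from 28 to 112 mm above the bench; the hub round the rod is 22 mm in diameter, so the bar is free above 81 mm. At home the bar's axis stands 48 mm from the tailstock's end face (rod gland 2 mm proud of it)
- grip (a point): point on the handle's bar to pinch: 28 mm above the rod's axis, 98 mm above the bench
- pointer (a point): tip of the steel pointer that the handle carries on the robot's side, 60.5 mm above the bench, over the scale rail (10 mm wide, top 50 mm above the bench, 34 mm to the robot's side of the pull rod, along the stand's y)
- index_clip: red clip, 16 x 8 mm, clamped on the scale rail at another place each time (20 to 36 mm of draw); 8 mm wide along the rail; axes as the stand's; origin on the rail's top
- index (a point): middle of the top of the red index clip (white line), 53 mm above the bench; the pointer belongs over it
- wheel_a: loose white idler wheel, 35 mm in diameter, 18 mm high, lying on the bench in front of the stand; origin under its centre
- wheel_b: second such idler wheel beside it
- spacer: loose white spacer ring, 38 mm in diameter, 16 mm high, lying on the bench behind the stand; origin under its centre

How it is judged (in metres and radians):
On the way:
1. the front cup's lid is shut and the rear cup's lid wide open, before the slide is drawn (value of joint front_lid below 0.1 rad and value of joint rear_lid above 1.3 rad and value of joint quill below 0.015 m), for 0.2 s.
At the end, for the whole second after the job is handed in: the front cup's lid is shut (under 0.1 rad), the rear cup's lid open (over 1.3 rad), the pointer stands over the 8 mm wide red clip (within 4 mm of its middle along the rail), still (under 10 mm/s), and the fingers hold the T-handle (over 3 N) (value of joint front_lid below 0.1 rad and value of joint rear_lid above 1.3 rad and y of pointer in the frame of index_clip between -0.004 and 0.004 m and velocity of joint quill between -0.01 and 0.01 m/s and contact force between the fingers and quill above 3 N); the arm keeps its last pose, push and grip.
It fails at once if an idler wheel or the spacer ring was pushed from its place (over 30 mm) (distance of any of wheel_a, wheel_b, spacer from where it was at the start of the episode above 0.03 m).
It also fails if it takes over 58 s, if anything falls off the work surface, if the arm or the gripper's body presses on something with over 40 N, if the wrist force passes 120 N, or if a joint passes its speed limit or range.

ROBOT

A 7-joint arm with a two-finger parallel gripper is mounted at the origin on the work surface; the furniture and walls round the work are solid. World frame = base frame: x ahead of the robot, y to its left, z up, the work surface at z = 0. Lengths are in mm, angles in rad, forces in N, time in s.
With the tool pointing down it reaches from about 400 to 875 mm from the base axis. Payload 4.4 kg.
Tool frame: the origin (TCP) lies midway between the tips of the shut fingers; the grasp point (between the pads) lies 19 mm behind it (ctrl.grip_point_offset is the distance from the TCP to the grasp point, in mm); z points along the fingers, y is the line along which they close (so a half turn about z gives the same grasp; the last joint's range is limited). The gripper opens to 85 mm and grips with 20 to 120 N. Pads are 22 mm wide; open, the fingers measure 114 mm over their backs; the gripper's body (76 mm by 85 mm) begins 54 mm behind the grasp point. The pads swing forward as they close: fully open they stand 13 mm farther back than shut.
Start: joints at [1.182, 0.628, 0.038, 1.517, -0.027, 0.996, -0.02], TCP at [206.223, -616.433, 231.313] pointing down, gripper open.
Joint ranges: [-3.06, 3.06], [-0.37, 2.12], [-1.25, 1.32], [0.18, 2.47], [-1.1, 4.24], [0.23, 1.98], [-2.94, 2.94]. Speed limits (rad/s): [2.57, 2.57, 3.14, 3.14, 3.14, 3.14, 3.14].

INTERFACE

Orientations are given as [roll, pitch, yaw] about the fixed x, y, z axes, in that order (R = Rz(yaw) Ry(pitch) Rx(roll)).
In Python, from cell import ctrl gives the robot as it stands.
- The arm moves only by the shell command python3 nudge.py 'ROWS'. ROWS is a JSON list of rows, 1 to 12 of them, each of 7 numbers: dx, dy, dz in mm, then a rotation vector rx, ry, rz in rad, then the finger opening in mm; each row shifts and turns the commanded pose from where the row before left it, along the tool's axes as they then stand; what a row does not reach is not made up. A row lasts 1/10 s, in which the tool goes at most 50 mm and 0.15 rad, less where a joint would pass 70% of its speed; a pose out of reach is approached as far as the arm can. The fingers move at their own pace and stop on an object; the grip force is fixed at half the most. Time passes only in rows, so rows that do not move let the fingers close. It prints the time, the measured TCP pose, the force, the opening and the grip force at its end.
- ctrl.read_state(): the state, without advancing time (a new reading comes with each control period).
- ctrl.get_image(name): name is "side" or "top"; returns the picture (400x640x3 uint8, blue, green, red); there is no depth.
- ctrl.calibration(name): a dict with "fx", "fy", "cx", "cy" (pixels), "k1" (the pictures are not rectified: a ray, as slopes to the right and down, at radius r is drawn at 1 + k1 r^2 times it, then the intrinsics apply), "rvec" (rotation vector, rad) and "tvec" (3), from world to camera coordinates, as OpenCV has them. Camera axes: x right, y down, z forward; pixel columns grow to the right and rows downward; lengths in mm; the calibration is good to about 2 mm. A picture is of the moment at which its call begins. calibration takes no time and is no camera call.
- ctrl.finish_job(): hands the job in; it is judged then, once.
The state is a dict: "clock": time; "qpos": joint angles; "qd": joint speeds; "tau": joint torques, N m; "eef_pos": TCP position; "tool_rot": TCP orientation; "force": force on the tool from outside, world axes, zero at the start; "torque": the same for the moment, N m; "width": finger opening in mm; "gripper_force": force on a finger pad.
Only numpy, scipy, OpenCV 4.12 (cv2) and the standard library are available. Lean on these libraries where they do the work, as an engineer would, in place of code of your own. Each camera call takes 0.05 s, during which the arm holds its last target. There are 200 camera calls.

## Working session

There is one attempt and no reset: what is moved stays moved. The work goes in short steps, Python scripts to look and compute and a shell command to move; the robot and the scene stay as the last step left them, time stands still between calls to the robot, and variables do not carry over. Pictures are saved under pics/ and viewed, at most 10 in all, crops included, and the job is handed in when it is done.

```bash
ls; mkdir -p pics; python3 - <<'E'
from cell import ctrl
import cv2
for n in("side","top"):
    cv2.imwrite(f"pics/{n}0.png",ctrl.get_image(n)); print(ctrl.calibration(n))
s=ctrl.read_state(); print(s['clock'],s['eef_pos'],s['tool_rot'],s['width'],ctrl.grip_point_offset)
E
```

```text
cell.py
nudge.py
pics
{'fx': 461.2960815293585, 'fy': 461.2960815293585, 'cx': 314.2370771494431, 'cy': 201.74914002279056, 'k1': -0.04804890489852448, 'rvec': array([ 0.16865165, -2.6435951 ,  1.51111327]), 'tvec': array([500.31923028,  95.42491479, 916.00967419])}
{'fx': 446.34107390653514, 'fy': 446.34107390653514, 'cx': 323.03280926999395, 'cy': 206.7510753148847, 'k1': 0.019723723143433316, 'rvec': array([ 2.17953186, -2.11282712,  0.21966199]), 'tvec': array([ 30.84828876, 527.69249572, 846.87465051])}
0.1 [ 206.0931195  -615.87916625  230.46517363] [-3.13987301e+00 -9.26982476e-06  3.22849975e-01] 85.25169869492166 18.700000000000003
```

View pics/side0.png

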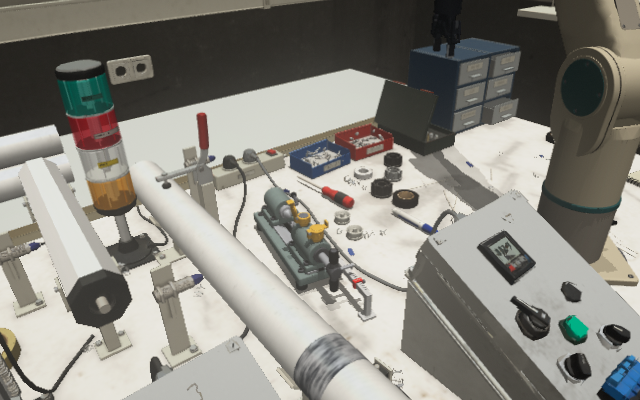

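View pics/top0.png

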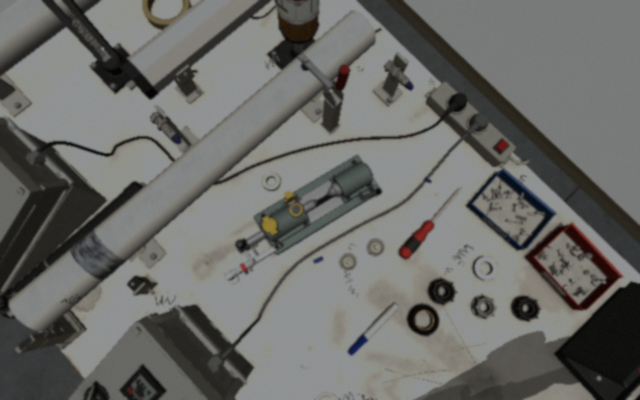

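The side view shows the stand at about (290,235), with the T-handle near (335,270) and the red clip near (357,282). In the top view the stand is at about (310,205), the handle at (242,243) and the clip at (243,267). I'll zoom in on both.

```bash
cat > h.py <<'E'
import numpy as np, cv2
from scipy.spatial.transform import Rotation as Ro
from cell import ctrl
C={n:ctrl.calibration(n) for n in("side","top")}
def ray(n,u,v):
    c=C[n]; xd=np.array([(u-c['cx'])/c['fx'],(v-c['cy'])/c['fy']])
    x=xd.copy()
    for _ in range(10): x=xd/(1+c['k1']*(x@x))
    R=cv2.Rodrigues(c['rvec'])[0]; o=-R.T@c['tvec']; d=R.T@np.r_[x,1]; return o,d/np.linalg.norm(d)
def plane(n,u,v,z):
    o,d=ray(n,u,v); return o+d*(z-o[2])/d[2]
def tri(a,b):
    o1,d1=ray("side",*a); o2,d2=ray("top",*b)
    t=np.linalg.lstsq(np.c_[d1,-d2],o2-o1,rcond=None)[0]
    p,q=o1+t[0]*d1,o2+t[1]*d2; return (p+q)/2,np.linalg.norm(p-q)
def proj(n,P):
    c=C[n]; X=cv2.Rodrigues(c['rvec'])[0]@np.asarray(P,float)+c['tvec']; x=X[:2]/X[2]; x=x*(1+c['k1']*(x@x))
    return x*c['fx']+[c['cx'],c['cy']]
def crop(n,x0,y0,w,h,k,name,img=None):
    im=ctrl.get_image(n) if img is None else img
    cv2.imwrite(f"pics/{name}.png",cv2.resize(im[y0:y0+h,x0:x0+w],None,fx=k,fy=k,interpolation=cv2.INTER_CUBIC))
def tool(target):
    "vector from the TCP to a world target, in tool axes"
    s=ctrl.read_state(); R=Ro.from_euler('xyz',s['tool_rot']); return R.inv().apply(np.asarray(target)-s['eef_pos'])
E
python3 - <<'E'
from h import *
S=cv2.imread('pics/side0.png');T=cv2.imread('pics/top0.png')
a=cv2.resize(S[170:330,240:400],None,fx=3.75,fy=3.75,interpolation=2)
crop("side",240,170,160,150,4,"sc",S); crop("top",220,150,170,140,4,"tc",T)
for n,I in(("side",S),("top",T)):
    print(n,"cam",ray(n,320,200)[0].round())
    hsv=cv2.cvtColor(I,cv2.COLOR_BGR2HSV)
    for nm,lo,hi in(("red",(0,120,80),(8,255,255)),("red2",(172,120,80),(180,255,255)),("brass",(15,120,120),(30,255,255))):
        k,l,st,ce=cv2.connectedComponentsWithStats(cv2.inRange(hsv,lo,hi))
        for i in range(1,k):
            if st[i,4]>5 and 220<ce[i,0]<400 and 150<ce[i,1]<310: print(nm,st[i],ce[i].round(1))
E
```

```text
side cam [377. 803. 558.]
red [268 149   7   5  23] [271.2 151. ]
red [322 187  16  11  96] [328.8 191.6]
red [343 196  10  11  88] [347.6 201.2]
red [352 278  11  10  49] [356.5 281.2]
brass [286 200   8   5  27] [289.6 201.8]
brass [293 205  17  21 104] [301.7 217.4]
brass [307 220  21  22 201] [317.3 230.5]
top cam [374.  74. 923.]
red [241 264   6   8  25] [243.3 267.5]
brass [286 192   6   6  27] [288.2 194.4]
brass [263 217  13  17 162] [269.2 224.9]
```

View pics/sc.png

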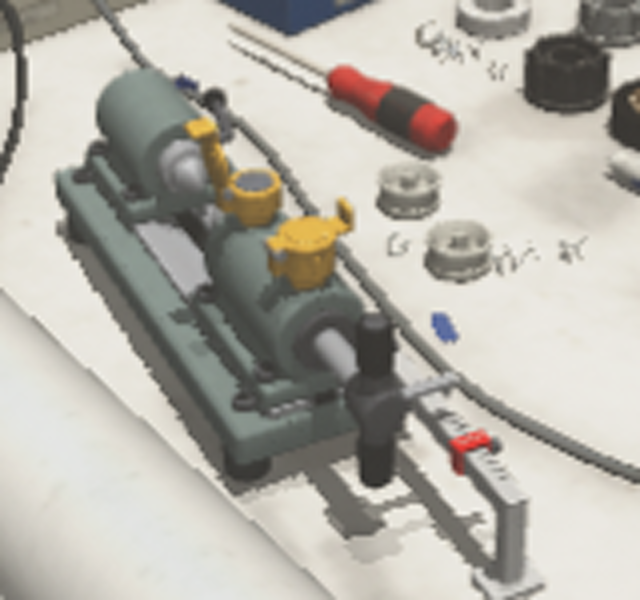

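View pics/tc.png

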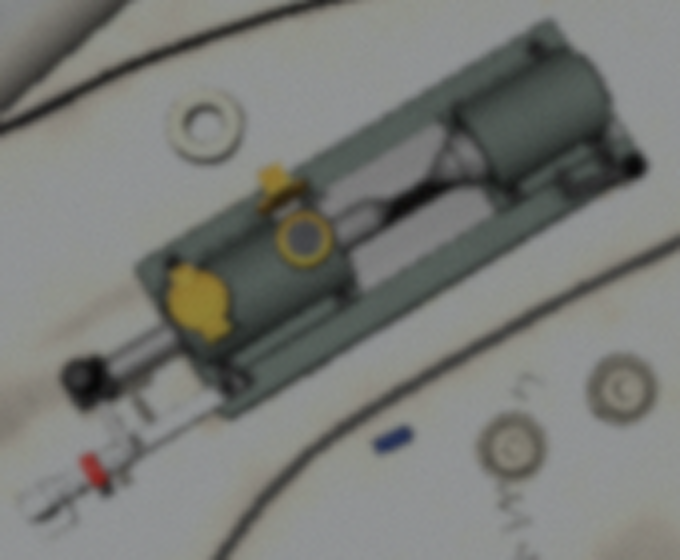

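In the side crop (offset 240,170, scale 4) the front cup rim is at (256,180), its lid standing up behind with tab top at (203,128). The rear lid is shut with its tab at (345,210), the bar top is at (376,320) and the clip at (470,445). In the top crop (offset 220,150) the front rim is at (304,238), the rear lid at (197,298) with its tab at (217,330), the bar at about (82,378), the clip at (94,469) and the spacer at (205,125).

```bash
python3 - <<'E'
from h import *
s=lambda x,y:(240+x/4-.4,170+y/4-.4); t=lambda x,y:(220+x/4-.4,150+y/4-.4)
P={}
for n,a,b in(("frim",s(256,180),t(304,238)),("rtab",s(345,207),t(215,333)),("ftab",s(203,126),t(274,178)),("clip",(356.7,280.5),(243.3,267.0)),("bartop",s(377,322),t(78,370)),("railend",s(512,492),t(45,515)),("rlid",s(306,233),t(197,298))):
    p,e=tri(a,b); P[n]=p; print(n,p.round(1),round(e,1))
for z,n,q in((112,"frim",t(304,238)),(53,"clip",(243.3,267)),(20,"spacer",t(205,125)),(18,"wb",t(513,447)),(18,"wa",t(622,388)),(114,"rlid",t(197,298)),(112,"bartop",t(78,370)),(112,"bartop2",t(85,372))):
    print("top",n,plane("top",*q,z).round(1))
for z,n,q in((112,"frim",s(256,180)),(53,"clip",(356.7,280.5)),(112,"bartop",s(377,322)),(114,"rlid",s(306,233))): print("side",n,plane("side",*q,z).round(1))
# bed corners top face height unknown: direction from long edges in top
for q in ((555,20),(140,268),(640,165),(232,415)): print(plane("top",*t(*q),20).round(1))
E
```

```text
frim [508.4  99.6 112.1] 0.5
rtab [462.3 137.3 124.6] 0.4
ftab [528.9 112.7 147.1] 0.8
clip [403.2 197.9  48.7] 1.1
bartop [443.6 199.2 110.2] 2.9
railend [382.3 221.1  44.2] 3.8
rlid [478.6 146.8 116.3] 0.3
top frim [508.7  99.6 112. ]
top clip [402.5 197.3  53. ]
top spacer [581.3 155.8  20. ]
top wb [421.   -6.8  18. ]
top wa [452.5 -61.8  18. ]
top rlid [479.1 147.  114. ]
top bartop [444.8 199.  112. ]
top bartop2 [444.  195.9 112. ]
side frim [508.2  99.5 112. ]
side clip [403.5 203.   53. ]
side bartop [441.8 201.7 112. ]
side rlid [479.  143.3 114. ]
[644.5 -24.6  20. ]
[505.7 185.1  20. ]
[568.2 -70.   20. ]
[432.7 135.1  20. ]
```

```bash
cat >> h.py <<'E'
X=np.array([.834,.552,0]);Y=np.array([-.552,.834,0]);O=np.array([515.,89.7,0])
def W(x,y,z): return O+x*X+y*Y+np.array([0,0,z])
def Sxyz(p): d=np.asarray(p)-O; return np.array([d@X,d@Y,d[2]])
def st(target=None):
    s=ctrl.read_state(); R=Ro.from_euler('xyz',s['tool_rot'])
    print("t",round(s['clock'],2),"stand xyz",Sxyz(s['eef_pos']).round(1),"rot",s['tool_rot'].round(3),"F",np.round(s['force'],1),"w",round(s['width'],1),"gf",round(s['gripper_force'],1),"q",np.round(s['qpos'],2))
    if target is not None: print("to go, tool axes:",tool(W(*target)).round(1),"rotvec to stand",(R.inv()*Ro.from_euler('xyz',[np.pi,0,.5846])).as_rotvec().round(3))
E
python3 - <<'E'
from h import *
# roller silhouette edges -> plane normals; axis = cross of mid planes
def pl(n,a,b): return np.cross(ray(n,*a)[1],ray(n,*b)[1])
nt=pl("top",(80,270),(340,40)); ns=pl("side",(160,195),(320,340))
d=np.cross(nt,ns); d/=np.linalg.norm(d)
p=np.linalg.lstsq(np.array([nt,ns,d]),np.array([nt@ray("top",0,0)[0],ns@ray("side",0,0)[0],0]),rcond=None)[0]
for t in(-200,0,200,400,600,800): print((p+t*d).round(), Sxyz(p+t*d).round())
# dark case & drawers
for q in((440,130),(385,85),(450,60),(490,125)): print("side z0",plane("side",*q,0).round())
for q in((560,350),(640,285)): print("top z0",plane("top",*q,0).round())
print(proj("side",W(-34,132,60.5)),proj("top",W(-34,132,60.5)))
st((45,12,200))
E
```

```text
[272. 571. 141.] [ 63. 535. 141.]
[417. 433. 135.] [107. 340. 135.]
[562. 295. 129.] [152. 146. 129.]
[707. 157. 124.] [197. -49. 124.]
[851.  20. 118.] [ 242. -244.  118.]
[ 996. -118.  112.] [ 287. -439.  112.]
side z0 [ 186. -629.    0.]
side z0 [  366. -1122.     0.]
side z0 [   50. -1581.     0.]
side z0 [  19. -689.    0.]
top z0 [ 258. -439.    0.]
top z0 [ 393. -614.   -0.]
[351.57101266 268.33182942] [251.65272076 261.12801759]
t 0.1 stand xyz [-647.1 -417.9  230.5] rot [-3.14  -0.     0.323] F [ 0.4  0.9 -0.1] w 85.3 gf 0.0 q [ 1.18  0.63  0.04  1.52 -0.03  1.   -0.02]
to go, tool axes: [ 557.2 -594.3   31.5] rotvec to stand [-0.002 -0.    -0.262]
```
Roller axis at stand x≈107..183 around y 12, z ~130, radius ~? about 40ish px/... In the top view width perpendicular ~45px → at dist 790: 45*790/446=80mm dia → radius 40. So roller surface at stand x≥ 140 at y=12 (183-40), and at y=132: x≥115. Top z ~170. Gripper at front lid x=+45: finger thickness fine; body half-width 42 → x=87 at z>200. OK. Arm upper links come from robot side (−x). Fine.

The roller lies at stand x of at least 115–140, so there is room. Starting the travel now.

```bash
python3 nudge.py '[[30,-38,-8,0,0,0,40],[30,-38,-8,0,0,0,20],[32,-37,-6,0,0,0,0],[32,-37,-6,0,0,0,0],[32,-37,-6,0,0,0,0],[32,-37,-6,0,0,0,0],[32,-37,-6,0,0,0,0],[32,-37,-4,0,0,0,0],[32,-37,0,0,0,0,0],[32,-37,0,0,0,0,0],[32,-37,0,0,0,0,0],[32,-37,0,0,0,0,0]]'; python3 -c "
from h import *
st((45,12,200))"
```

```text
clock: 1.3
eef_pos: [425.3, -71.1, 281.4]
tool_rot: [3.141, -0.0, 0.323]
force: [1.1, -0.9, 0.2]
width: -0.0
gripper_force: 0.0
t 1.3 stand xyz [-163.5  -84.6  281.4] rot [ 3.141 -0.     0.323] F [ 1.1 -0.9  0.2] w -0.0 gf 0.0 q [ 0.21  0.25 -0.13  2.02  0.04  0.87 -1.2 ]
to go, tool axes: [ 176.3 -147.3   81.4] rotvec to stand [ 0.    -0.    -0.262]
```

```bash
python3 nudge.py '[[36,-29,5,0,0,0,0],[36,-29,10,0,0,0,0],[36,-29,10,0,0,0,0],[36,-29,15,0,0,0,0],[32,-31,20,0,0,0,0],[0,0,10,0,0,-0.131,0],[0,0,0,0,0,-0.131,0],[0,0,0,0,0,0,0]]'; python3 -c "
from h import *
st((45,12,138))
crop('side',200,100,200,150,4,'s1')"
```

```text
clock: 2.1
eef_pos: [544.9, 122.5, 210.3]
tool_rot: [-3.141, 0.002, 0.586]
force: [0.5, -0.5, -0.4]
width: -0.1
gripper_force: 0.0
t 2.1 stand xyz [ 43.1  10.9 210.3] rot [-3.141e+00  2.000e-03  5.860e-01] F [ 0.5 -0.5 -0.4] w -0.1 gf 0.0 q [-0.11  0.53 -0.24  1.79  0.16  0.84 -1.41]
to go, tool axes: [ 2.1 -1.  72.3] rotvec to stand [-0.001  0.002  0.001]
```

View pics/s1.png

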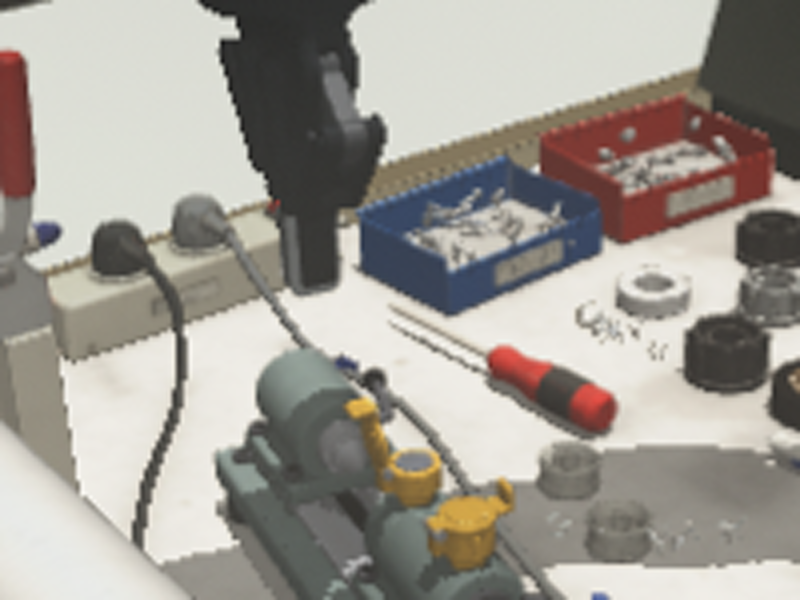

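The picture shows the front lid still up, the rear lid shut, and the closed slim fingers above and behind the stand. I'll descend behind the lid, sweep towards the robot to fold it, then press down.

```bash
python3 nudge.py '[[2,-1,25,0,0,0,0],[2,0,25,0,0,0,0],[0,0,23,0,0,0,0],[-10,0,0,0,0,0,0],[-10,0,0,0,0,0,0],[-10,0,0,0,0,0,0],[-9,0,0,0,0,0,0],[-8,0,0,0,0,0,0],[0,0,6,0,0,0,0],[0,0,6,0,0,0,0],[0,0,5,0,0,0,0]]'; python3 -c "
from h import *
st((0,12,115))"
```

```text
clock: 3.25
eef_pos: [509.1, 99.6, 120.7]
tool_rot: [-3.141, 0.0, 0.585]
force: [-1.0, 0.7, 0.0]
width: -0.2
gripper_force: 0.2
t 3.25 stand xyz [  0.5  11.5 120.7] rot [-3.141  0.     0.585] F [-1.   0.7  0. ] w -0.2 gf 0.2 q [-0.11  0.61 -0.2   1.98  0.22  0.57 -1.45]
to go, tool axes: [-0.5 -0.5  5.7] rotvec to stand [-0.  0.  0.]
```

```bash
python3 nudge.py '[[0,0,2,0,0,0,0],[0,0,2,0,0,0,0],[0,0,1,0,0,0,0],[0,0,0,0,0,0,0]]'; python3 nudge.py '[[0,0,1,0,0,0,0],[0,0,0,0,0,0,0]]'
```

```text
clock: 3.65
eef_pos: [508.9, 99.6, 116.6]
tool_rot: [-3.142, 0.0, 0.585]
force: [-1.1, -0.3, 3.8]
width: -0.1
gripper_force: 2.0
clock: 3.85
eef_pos: [509.0, 99.6, 116.5]
tool_rot: [3.141, -0.0, 0.585]
force: [-3.7, -1.2, 12.6]
width: -0.1
gripper_force: 6.3
```

Firm contact at 116.5 mm, which is the height of the shut lid's top. Now to the rear tab.

```bash
python3 nudge.py '[[0,0,-20,0,0,0,0],[0,-10,-20,0,0,0,30],[-10,-26,0,0,0,0,30],[-14,-20,0,0,0,0,30],[0,0,20,0,0,0,30],[0,0,10,0,0,0,30],[0,0,0,0,0,0,30]]'; python3 -c "
from h import *
st((-24,68,116))
crop('side',260,170,100,90,6,'s2')"
```

```text
clock: 4.55
eef_pos: [457.6, 132.5, 124.2]
tool_rot: [-3.141, 0.002, 0.585]
force: [0.2, -0.5, -0.5]
width: 30.1
gripper_force: 0.0
t 4.55 stand xyz [-24.2  67.3 124.2] rot [-3.141e+00  2.000e-03  5.850e-01] F [ 0.2 -0.5 -0.5] w 30.1 gf 0.0 q [-0.2   0.56 -0.2   2.09  0.21  0.51 -1.54]
to go, tool axes: [ 0.3 -0.7  8.2] rotvec to stand [-0.     0.002  0.   ]
```

View pics/s2.png

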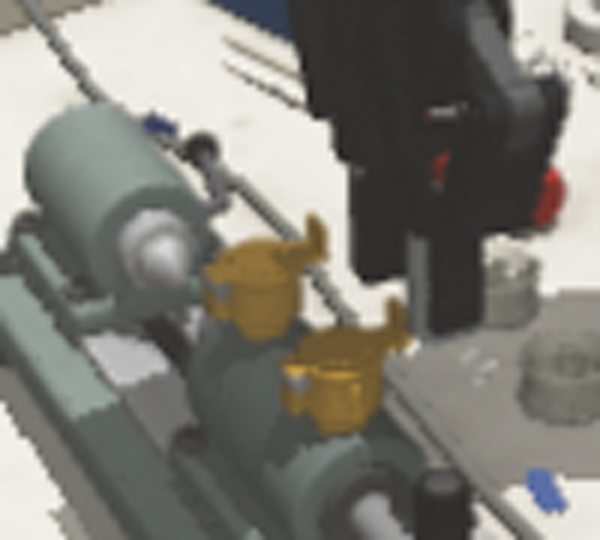

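The front lid at (265,265) is shut, and the open fingers straddle the rear tab at (397,320). I'll lower and pinch.

```bash
python3 nudge.py '[[2,-1,8,0,0,0,24],[0,0,0,0,0,0,0],[0,0,0,0,0,0,0],[0,0,0,0,0,0,0]]'; python3 -c "
from h import *
st()"
```

```text
clock: 5.0
eef_pos: [460.0, 134.5, 117.5]
tool_rot: [3.141, -0.001, 0.584]
force: [2.7, -1.9, -0.9]
width: 8.3
gripper_force: 58.6
t 5.0 stand xyz [-21.1  67.7 117.5] rot [ 3.141e+00 -1.000e-03  5.840e-01] F [ 2.7 -1.9 -0.9] w 8.3 gf 58.6 q [-0.21  0.58 -0.19  2.09  0.22  0.49 -1.55]
```

```bash
python3 nudge.py '[[1.2,0,-4.4,0,0,0,0],[2,0,-4.2,0,0,0,0],[2.5,0,-4,0,0,0,0],[2.9,0,-3.6,0,0,0,0],[3.4,0,-3.1,0,0,0,0],[3.7,0,-2.8,0,0,0,0]]'; python3 -c "
from h import *
st()"
```

```text
clock: 5.6
eef_pos: [473.7, 143.6, 139.2]
tool_rot: [3.141, -0.002, 0.584]
force: [11.7, 3.2, -20.4]
width: 6.8
gripper_force: 58.1
t 5.6 stand xyz [ -4.7  67.8 139.2] rot [ 3.141e+00 -2.000e-03  5.840e-01] F [ 11.7   3.2 -20.4] w 6.8 gf 58.1 q [-0.21  0.55 -0.21  2.03  0.2   0.57 -1.54]
```

```bash
python3 -c "
from h import *
crop('side',270,180,90,80,7,'s3')"
```

```text
(no output)
```

View pics/s3.png

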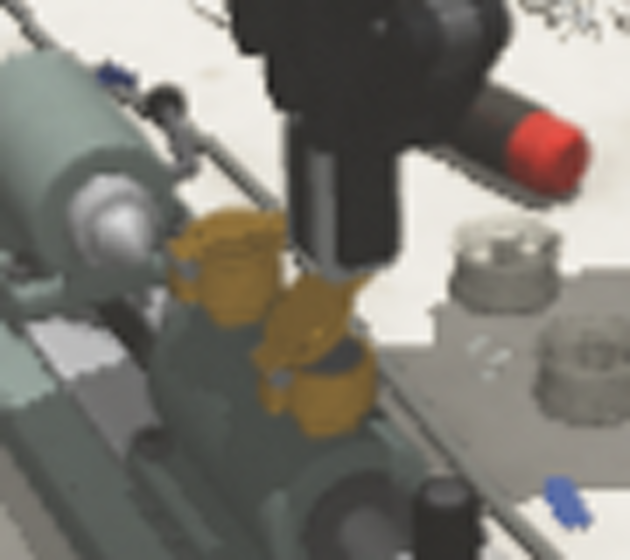

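The rear lid is about 45–50° up and still pinched at (330,280). I continue the arc slightly lower to relieve the pull.

```bash
python3 nudge.py '[[4,0,-0.5,0,0,0,0],[4.3,0,-0.5,0,0,0,0],[4.5,0,-0.5,0,0,0,0],[4.6,0,-0.5,0,0,0,0],[4.6,0,0,0,0,0,0],[4.6,0,0.5,0,0,0,0]]'; python3 -c "
from h import *
st()
crop('side',270,180,90,80,7,'s4')"
```

```text
clock: 6.25
eef_pos: [490.7, 155.2, 142.2]
tool_rot: [3.141, 0.008, 0.584]
force: [-3.0, 5.2, 1.7]
width: 1.6
gripper_force: 0.0
t 6.25 stand xyz [ 15.9  68.1 142.2] rot [3.141 0.008 0.584] F [-3.   5.2  1.7] w 1.6 gf 0.0 q [-0.22  0.57 -0.21  1.97  0.2   0.63 -1.54]
```

View pics/s4.png

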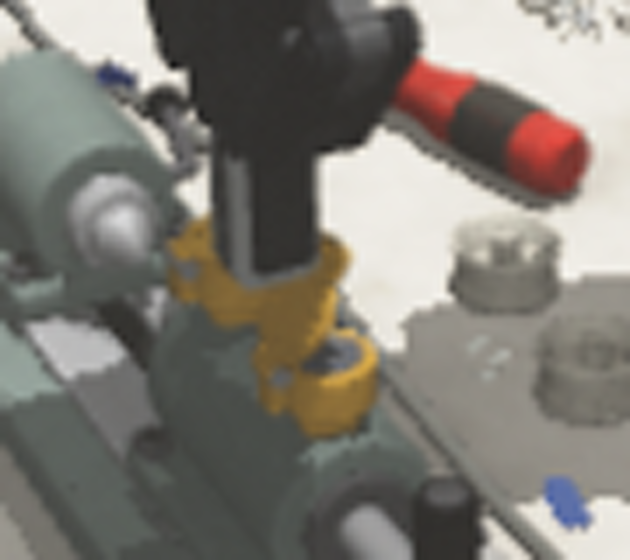

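The pinch slipped at the end, leaving the lid about 60° up with the fingers behind the top of it. I'll go round to the front and push its underside back.

```bash
python3 nudge.py '[[6,0,-4,0,0,0,0],[2,0,-18,0,0,0,0],[-10,0,-10,0,0,0,0],[-25,0,0,0,0,0,0],[-25,0,0,0,0,0,0],[0,0,18,0,0,0,0],[0,0,18,0,0,0,0],[0,0,10,0,0,0,0],[0,0,0,0,0,0,0]]'; python3 -c "
from h import *
st((-20,68,130))
crop('side',270,180,90,80,7,'s5')"
```

```text
clock: 7.2
eef_pos: [449.9, 129.2, 126.1]
tool_rot: [-3.141, 0.003, 0.585]
force: [-0.2, 0.1, -0.2]
width: 0.0
gripper_force: 0.0
t 7.2 stand xyz [-32.5  68.9 126.1] rot [-3.141e+00  3.000e-03  5.850e-01] F [-0.2  0.1 -0.2] w 0.0 gf 0.0 q [-0.2   0.55 -0.2   2.11  0.21  0.5  -1.54]
to go, tool axes: [12.5  0.9 -4. ] rotvec to stand [-0.001  0.003  0.001]
```

View pics/s5.png

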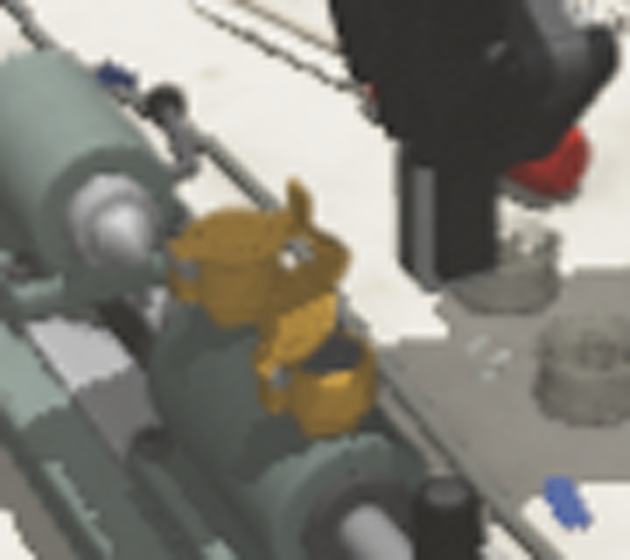

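The rear lid is up about 55°, with its tab near (335,255), and the closed fingers stand in front of it. Pushing back.

```bash
python3 nudge.py '[[8,0,-2,0,0,0,0],[8,0,0,0,0,0,0],[8,0,0,0,0,0,0],[6,0,0,0,0,0,0],[5,0,0,0,0,0,0],[4,0,0,0,0,0,0],[0,0,0,0,0,0,0]]'; python3 -c "
from h import *
st((7,68,128))"
```

```text
clock: 7.95
eef_pos: [484.1, 151.3, 128.8]
tool_rot: [-3.142, -0.0, 0.585]
force: [-0.5, -0.3, 1.0]
width: 0.2
gripper_force: 0.0
t 7.95 stand xyz [  8.2  68.5 128.8] rot [-3.142 -0.     0.585] F [-0.5 -0.3  1. ] w 0.2 gf 0.0 q [-0.22  0.58 -0.2   2.01  0.21  0.57 -1.55]
to go, tool axes: [-1.2  0.5  0.8] rotvec to stand [-0. -0.  0.]
```

```bash
python3 nudge.py '[[-30,0,0,0,0,0,0],[-10,-10,-12,0,0,0,0],[0,-27,-5,0,0,0,40],[12,-27,0,0,0,0,40],[20,0,0,0,0,0,40],[0,0,0,0,0,0,40]]'; python3 -c "
from h import *
st((0,132,84))
im=ctrl.get_image('side'); t=ctrl.get_image('top')
a=cv2.resize(im[190:280,270:370],(600,540),interpolation=2)[:, :]; b=cv2.resize(t[190:280,225:325],(600,540),interpolation=2)
cv2.imwrite('pics/s6.png',cv2.resize(np.hstack([a,b]),(800,360)))"
```

```text
clock: 8.55
eef_pos: [443.5, 202.4, 146.4]
tool_rot: [-3.141, -0.004, 0.587]
force: [-0.2, -0.4, 0.3]
width: 40.0
gripper_force: 0.0
t 8.55 stand xyz [  2.6 133.5 146.4] rot [-3.141 -0.004  0.587] F [-0.2 -0.4  0.3] w 40.0 gf 0.0 q [-0.34  0.53 -0.2   2.05  0.19  0.57 -1.66]
to go, tool axes: [-2.9  1.5 62.4] rotvec to stand [-0.    -0.004  0.002]
```

View pics/s6.png

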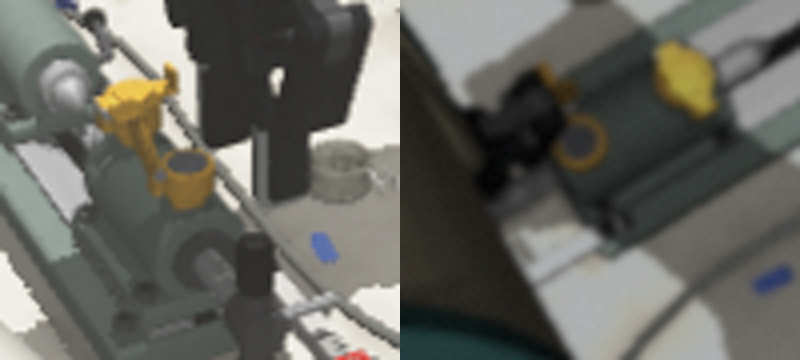

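The front lid is shut at (135,95 in the left half) and the rear lid stands edge-on and upright behind its open cup at (185,165). Next is the handle, finding the pointer and clip numerically from here.

```bash
python3 nudge.py '[[-2.5,1,20,0,0,0,40],[0,0,20,0,0,0,40],[0,0,14,0,0,0,40],[0,0,8,0,0,0,40],[0,0,0,0,0,0,40]]' ; python3 nudge.py '[[0,0,0,0,0,0,0],[0,0,0,0,0,0,0],[0,0,0,0,0,0,0],[0,0,0,0,0,0,0]]'; python3 -c "
from h import *
st()
cv2.imwrite('pics/home.png',ctrl.get_image('side'))"
```

```text
clock: 9.15
eef_pos: [439.1, 196.4, 83.1]
tool_rot: [3.142, 0.003, 0.584]
force: [-0.3, -0.2, 0.6]
width: 39.9
gripper_force: 0.0
clock: 9.55
eef_pos: [440.3, 197.9, 84.7]
tool_rot: [3.141, -0.001, 0.585]
force: [-2.1, -1.2, 5.4]
width: 12.3
gripper_force: 58.5
t 9.55 stand xyz [ -2.6 131.5  84.7] rot [ 3.141e+00 -1.000e-03  5.850e-01] F [-2.1 -1.2  5.4] w 12.3 gf 58.5 q [-0.37  0.64 -0.16  2.1   0.23  0.42 -1.7 ]
```

Gripped. Drawing 20 mm, then comparing the pointer with the clip.

```bash
python3 nudge.py '[[0,-4,0,0,0,0,0],[0,-4,0,0,0,0,0],[0,-4,0,0,0,0,0],[0,-4,0,0,0,0,0],[0,-4,0,0,0,0,0],[0,0,0,0,0,0,0],[0,0,0,0,0,0,0],[0,0,0,0,0,0,0]]'; python3 - <<'E'
from h import *
st()
a=cv2.imread('pics/home.png'); b=ctrl.get_image('side'); t=ctrl.get_image('top'); cv2.imwrite('pics/drawn.png',b); cv2.imwrite('pics/drawnt.png',t)
t0=cv2.imread('pics/top0.png')
for nm,I in(('home',a),('drawn',b),('top0',t0),('top',t)):
    hsv=cv2.cvtColor(I,cv2.COLOR_BGR2HSV); m=cv2.inRange(hsv,(0,120,60),(8,255,255))|cv2.inRange(hsv,(172,120,60),(180,255,255))
    k,l,s,c=cv2.connectedComponentsWithStats(m)
    for i in range(1,k):
        x,y=c[i]
        if s[i,4]>3 and ((nm in('home','drawn') and 340<x<375 and 265<y<300) or (nm[0]=='t' and 230<x<255 and 255<y<280)): print(nm,s[i],c[i].round(1))
for n in("side","top"):
    for y in (148,152,156): print(n,"clip top",y,proj(n,W(-34,y,53)).round(1),"ptr tip",proj(n,W(-34,y,60.5)).round(1))
print("bright rows: side drawn, gray"); g=cv2.cvtColor(b,cv2.COLOR_BGR2GRAY)
print(g[268:290,344:370])
print((b[268:290,344:370,2].astype(int)-b[268:290,344:370,1]))
E
```

```text
clock: 10.4
eef_pos: [430.9, 212.1, 84.7]
tool_rot: [3.138, -0.001, 0.582]
force: [2.4, -6.6, 5.7]
width: 12.3
gripper_force: 58.7
t 10.4 stand xyz [ -2.6 148.5  84.7] rot [ 3.138e+00 -1.000e-03  5.820e-01] F [ 2.4 -6.6  5.7] w 12.3 gf 58.7 q [-0.42  0.64 -0.14  2.11  0.22  0.41 -1.73]
home [352 278  11  10  52] [356.3 281.4]
drawn [352 278  11  10  52] [356.3 281.4]
top0 [241 264   6   8  25] [243.3 267.5]
side clip top 148 [356.1 277.1] ptr tip [356.2 273.7]
side clip top 152 [357.3 278.5] ptr tip [357.4 275. ]
side clip top 156 [358.5 279.9] ptr tip [358.6 276.4]
top clip top 148 [244.9 265.7] ptr tip [244.4 265.6]
top clip top 152 [243.1 266.9] ptr tip [242.5 266.7]
top clip top 156 [241.3 268. ] ptr tip [240.7 267.8]
bright rows: side drawn, gray
[[ 49  49  49  48  48  70 117 137 135 134 130 110  81 103 120 128 135 139
  137 138 138 139 139 140 143 146]
 [ 48  47  49  47  49 104 165 139 138 127 117 154 168 159 152 114 127 132
  133 132 137 139 140 141 143 145]
 [ 48  48  49  50  65 147 201 145 151 156 156 163 167 170 165 125 105 121
  129 137 136 128 138 141 141 142]
 [ 50  55  
[... 3759 characters left out ...]
 2   1   4
    6   3   4   2   3   3   3   3]
 [  6   4   4   3   3   2   2   5  27  53  63  61  11   3   3   1   1   2
    4   3   2   3   2   3   3   2]
 [  4   4   3   3   2   2   2   5  26  53  62  59  10   3   3   2   2   2
    3   3   4   3   2   2   2   2]
 [  4   3   3   3   2   2   2   2   8  52  69  70   9   2   3   3   3   1
    1   2   3   3   4   2   2   2]
 [  4   3   2   2   2   2   3   3   8  45  69  69   9   2   1   3   2   2
    1   2   3   4   4   2   2   2]
 [  2   4   5   3   2   2   2   3   3  13  59  69   2   1   1   1   2   3
    2   1   1   3   3   4   2   1]
 [  3   4   5   4   3   3   3   4   3   3   3   4   5   4   2   2   2   2
    2   1   2   2   3   2   3   2]]
```

```bash
python3 - <<'E'
from h import *
for n,q,z in(("side",(353.5,264),60.5),("side",(358.3,269.7),60.5),("top",(253.5,259.7),60.5),("side",(357.2,279.2),53),("top",(243.3,267.0),53)): print(n,q,Sxyz(plane(n,*q,z)).round(1))
a=cv2.cvtColor(cv2.imread('pics/home.png'),6).astype(int);b=cv2.cvtColor(cv2.imread('pics/drawn.png'),6).astype(int)
print("home side 344-362, rows 258-276");print(a[258:277,340:364])
t=cv2.cvtColor(cv2.imread('pics/top0.png'),6); print("top0 cols 238-262 rows 250-274"); print(t[250:275,238:264])
for y in range(124,140,4): print(y,[proj("top",W(x,y,60.5)).round(1) for x in(0,-15,-34)],[proj("side",W(x,y,60.5)).round(1) for x in(-15,-34)])
E
```

```text
side (353.5, 264) [-42.8 123.2  60.5]
side (358.3, 269.7) [-42.3 140.5  60.5]
top (253.5, 259.7) [-33.5 127.7  60.5]
side (357.2, 279.2) [-32.9 153.5  53. ]
top (243.3, 267.0) [-34.5 151.8  53. ]
home side 344-362, rows 258-276
[[ 48  47  46  49  58  83 107 125 132 133 135 136 137 138 139 138 139 139
  140 142 143 143 144 144]
 [ 49  49  49  49  67  92  84 110 125 134 136 138 138 138 139 139 140 141
  142 143 144 144 145 145]
 [ 48  49  48  50  70 109 107  86 110 125 134 136 139 138 138 139 139 142
  143 143 144 144 144 145]
 [ 48  48  49  49  69 111 123 106  84 108 126 135 137 137 138 140 140 142
  142 143 143 145 146 146]
 [ 48  48  48  50  69 112 128 124 105  84 108 125 135 138 139 140 140 143
  143 142 143 143 145 145]
 [ 49  49  48  48  87 141 131 130 125 109 104 151 168 143 129 130 142 141
  142 143 142 143 143 145]
 [ 49  49  48  64 141 202 159 127 153 170 153 162 166 158 145 131 133 141
  141 141 142 143 143 144]
 [ 54  67  88 127 146 167 161 157 162 167 166 164 138 121 126 128 134 138
  139 140 140 141 141 141]
 [ 93  84  91  96  97 123 163 165 166 144 125 121 109  99  96 11
[... 3588 characters left out ...]
105 100 100 112 126 130 117  92  79  89 111 133 143 144 143 144 145 147
  147 146 145 146 145 145 146 144]
 [103 115 125 134 140 140 131 117 112 118 133 139 143 145 145 146 145 146
  145 147 146 146 146 145 145 145]]
124 [array([246.3, 243.8]), array([250.2, 250.4]), array([255.3, 258.9])] [array([339.5, 268.9]), array([349.3, 265.7])]
128 [array([244.5, 244.9]), array([248.4, 251.5]), array([253.5, 260. ])] [array([340.6, 270.2]), array([350.4, 267. ])]
132 [array([242.7, 246. ]), array([246.6, 252.6]), array([251.7, 261.1])] [array([341.8, 271.6]), array([351.6, 268.3])]
136 [array([240.8, 247.1]), array([244.8, 253.7]), array([249.8, 262.2])] [array([342.9, 272.9]), array([352.7, 269.6])]
```

The pointer bar leaves the hub at about 70 mm height. In both cameras the clip's middle is at stand y of about 152.3–153.5 and the pointer at home at about 132, so the draw should be about 21.2 mm; it is 17.0 now.

```bash
python3 nudge.py '[[0,-2.5,0,0,0,0,0],[0,-2.2,0,0,0,0,0],[0,0,0,0,0,0,0],[0,0,0,0,0,0,0],[0,0,0,0,0,0,0],[0,0,0,0,0,0,0]]'; python3 - <<'E'
from h import *
st()
b=cv2.cvtColor(ctrl.get_image('side'),6).astype(int); print(b[268:282,348:366])
# clip/rail: measured y of points along pointer bar (z 70) and clip line
A=cv2.cvtColor(cv2.imread('pics/home.png'),6).astype(np.float32)
t=A[261:267,345:355]; r=cv2.matchTemplate(b[255:285,340:370].astype(np.float32),t,cv2.TM_CCOEFF_NORMED); _,v,_,l=cv2.minMaxLoc(r); print(v,l[0]+340-345,l[1]+255-261)
for y in(152,153,154): print(y,(proj("side",W(-34,y,70))-proj("side",W(-34,132,70))).round(2))
for I in (b,):
    for k in range(354,360):
        print(k, [Sxyz(plane("side",k,r,70))[1].round(1) for r in (270,271,272)])
E
```

```text
clock: 11.1
eef_pos: [428.5, 215.8, 84.7]
tool_rot: [3.138, -0.001, 0.582]
force: [3.2, -5.6, 4.6]
width: 12.2
gripper_force: 58.7
t 11.1 stand xyz [ -2.5 152.9  84.7] rot [ 3.138e+00 -1.000e-03  5.820e-01] F [ 3.2 -5.6  4.6] w 12.2 gf 58.7 q [-0.43  0.64 -0.14  2.11  0.22  0.41 -1.74]
[[ 49  49  56  92 135 133 130 109  81 102 120 128 136 138 136 138 137 138]
 [ 49  49  54  93 137 136 132 128 110  81  94 115 127 134 133 132 136 138]
 [ 48  49  59 100 140 139 135 132 126 124 141 134 105 122 129 137 136 128]
 [ 48  48 100 170 167 144 147 150 156 159 162 159 132  96 114 127 133 134]
 [ 55  76 116 164 175 159 160 163 164 167 166 142 121 106  85 104 121 129]
 [ 97  89  90 124 166 164 167 166 144 119 113 115 152 181 106  80  91 109]
 [ 88  86  86 121 166 143 122 124 117  94  98 158 213 215 206 202 172  84]
 [ 89  97 100 105 121 127 137 156 185 137 130 198 222 221 219 217 212 206]
 [ 96 100 122 144 163 213 188 116 160 172 183 223 223 224 222 220 219 217]
 [ 73  81 114 176 220 212 181 186 218 223 216 186 179 205 225 223 221 219]
 [ 80  90  94 136 202 222 217 198 146 139 113 133 145 176 228 227 225 223]
 [ 74  92  91  96 127 151 112  97  81  91  90  99 108 120 157 159 181 227]
 [115 130  92  87  80  81  79 104 116  88 100 101 103  98  92  96 133 198]
 [209 219 146  90  77  80 101 102 104 101  97  81  65  69  83  85  94 169]]
0.6104258894920349 6 7
152 [5.91 6.64]
153 [6.21 6.98]
154 [6.51 7.32]
354 [np.float64(148.0), np.float64(150.3), np.float64(152.6)]
355 [np.float64(148.8), np.float64(151.1), np.float64(153.4)]
356 [np.float64(149.6), np.float64(151.8), np.float64(154.1)]
357 [np.float64(150.3), np.float64(152.6), np.float64(154.9)]
358 [np.float64(151.1), np.float64(153.4), np.float64(155.6)]
359 [np.float64(151.8), np.float64(154.1), np.float64(156.4)]
```

The bar now measures y of about 153.4 and the clip 153.5 in the same camera, with the slide at rest. Handing in.

```bash
python3 -c "
from cell import ctrl
print(ctrl.finish_job())"
```

```text
the job is handed in; nothing more can be done
None
```

I handed the job in at about 11 s; no verdict was returned. The front lid is shut and the rear lid stands open (upright at my last look, before I gripped the handle). The slide is held still at about 21 mm of draw, with the pointer within about 1 mm of the red clip's middle by camera. I kept the arm clear of the wheels and the spacer ring but did not re-measure where they lie.

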